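# Slide the heavy battery case into its charging dock

### The arm

A 6-joint arm with a two-finger parallel gripper is mounted at the origin on the work surface. World frame = base frame: x ahead of the robot, y to its left, z up, the work surface at z = 0. Lengths are in mm, angles in rad, forces in N, time in s.
With the tool pointing down it reaches from about 275 to 750 mm from the base axis. Payload 10.2 kg.
Tool frame: the origin (TCP) lies midway between the tips of the shut fingers; the grasp point (between the pads) lies grasp_offset behind it (grasp_offset is the distance from the TCP to the grasp point, in mm); x points along the fingers, z is the direction in which the jaws open and shut, and the axes are right-handed (so a half turn about x gives the same grasp; the last joint's range is limited). The gripper opens to 85 mm and grips with 20 to 120 N. Pads are 22 mm wide; open, the fingers measure 114 mm over their backs; the gripper's body (76 mm by 85 mm) begins 54 mm behind the grasp point. The pads swing forward as they close: fully open they stand 13 mm farther back than shut.
Start: joints at [0.917, 0.313, 1.498, -0, 1.331, -0.223], TCP at [219.252, 477.032, 231.294] pointing down, gripper open.
Joint ranges: [-2.94, 2.94], [-0.97, 2.17], [0.19, 2.56], [-1.23, 4.37], [0.02, 3.11], [-2.88, 2.88]. Speed limits (rad/s): [2.39, 2.39, 3.01, 3.14, 3.14, 3.14].

### API

Orientations are given as a unit quaternion [w, x, y, z].
In Python, from rig import sense, capture, calibration, finish_job, grasp_offset gives the robot as it stands.
- The arm moves only by the shell command python3 -m jog 'ROWS' [FORCE]. ROWS is JSON, a list of rows, each an object with "linear": the shift along the tool's x, y, z scaled (see below), a list of three; "rotation": the turn, a rotation vector about the tool's x, y, z scaled (see below), a list of three; "grip": the finger opening in mm, from 0 to 85.4. A call has 1 to 20 rows; each row is the pose to reach, as a shift and turn from the pose measured when the call began, along the tool's axes at that moment; what a row does not reach only later rows make up. The controller multiplies each number of a shift by 0.3 m and each number of a turn by 0.5 rad. A row lasts 1/12 s, in which the tool goes at most 41.7 mm and 7.16 degrees, less where a joint would pass 70% of its speed; a pose out of reach is approached as far as the arm can. A call with a number of a shift or a turn outside -1 to 1 is refused whole. A call with a gripper value outside its range is refused whole. The fingers move at their own pace and stop on an object; FORCE is the grip in N (left out, the last holds). Time passes only in rows, so rows that repeat a pose let the fingers close. It gives the time, the measured TCP pose, the force and the opening at its end, in the units of the state.
- sense(): the state, without advancing time (a new reading comes with each control period).
- capture(name): name is "side" or "top"; returns (picture, depth): 384x512x3 uint8, red, green, blue; 384x512 float32, mm along the optical axis (not along the pixel's ray), 0 where there is no reading.
- calibration(name): a dict with "intrinsics" (3x3 intrinsics, pixels), "world_from_camera" (4x4, takes a point from camera to world coordinates). Camera axes: x right, y up, looking along -z (the intrinsics and any distortion apply to the point x, -y, -z); pixel columns grow to the right and rows downward; lengths in mm; the calibration is good to about 2 mm. A picture is of the moment at which its call begins. calibration takes no time and is no camera call.
- finish_job(): hands the job in, once; it reports no verdict.
The state is a dict: "time_s": time; "joints": joint angles; "dq": joint speeds; "tau": joint torques, N m; "eef_pos": TCP position; "ee_rot": TCP orientation; "force": force on the tool from outside, world axes, zero at the start; "wrist_torque": the same for the moment, N m; "grip_width": opening from 0.0 (shut) to 1.0 (fully open).
Only numpy, scipy, OpenCV 4.12 (cv2) and the standard library are available. Lean on these libraries where they do the work, as an engineer would, in place of code of your own. Each camera call takes 0.05 s, during which the arm holds its last target.

### The job

Put the heavy battery case on charge: with your fingertips push it low, on its black base, so that it slides along the bench without tipping, until it stands fully home against the end stop of the yellow dock; then press the green button on the blue charger box all the way down and let it go. Do not press the button before the case is home, do not lift the case or push or hold it by its pale upper part or its handle, and leave the other things on the bench where they are.

Things in the scene. Friction and masses are not known exactly. Their poses are not given: they have to be found in the camera images.
- case: black base of the heavy loose battery case (2.2 kg in all; 8 to 19 N slide it): block 120 (x) x 150 (y) x 60 high, upright flat sides, yellow stripe on its front. Origin: centre of its underside, on the bench. x: from its front (stepped, towards the robot) to its back, which goes against the dock's stop; z up. Pushed along x higher than about 65 to 100 mm it tips over its back edge
- case_top: pale upper part of the case, rigid on the base, not to be touched: 80 (x) x 140 (y), from 60 to 230 above the bench, its front set back 35 from the base's front (its middle lies at x = +15), green latches, black bar handle on top reaching 267 above the bench. Origin: centre of the base's top face; axes as the case's
- dock: yellow dock fixed to the bench, open towards the robot. Origin: on the bench, where the case's origin stands when home; axes then agree (x into the dock). End stop: bar 220 wide, 50 high, face at x = +60. Side rails 35 high, 10 thick, from x = +10 to +60, inner faces at y = +-90 (15 clearance a side); lead-ins splayed 25 degrees go on to x = -55, opening to y = +-120
- charger: the blue charger box, fixed, 100 (x) by 80 (y) by 50 high, left or right of the dock. Origin: centre of its underside
- start (a joint): the green push button on the top of the charger box: 0 up, 0.006 (m) fully down; it springs back; fully down takes 5 N
- start_top (a point): centre of the top face of the green button (30 diameter, about 68 above the bench when up; black housing 44 diameter, 12 high, around it)
- tin: bystander: white and blue paint tin, 84 diameter, 115 high; origin centre of underside
- bottle: bystander: red bottle with white cap, 52 diameter, 170 high; origin centre of underside
- jar: bystander: amber jar, 60 diameter, 80 high; origin centre of underside
- driver: bystander: screwdriver with green handle lying on the bench
- tape: bystander: roll of yellow tape lying flat, 96 outside, 25 high; origin centre of underside
- sander: bystander: cork sanding block, 110 by 60 by 40 high; origin centre of underside
- brush: bystander: paint brush lying on the bench

How it is judged (in metres and radians):
On the way, in this order (a step that is already met when the one before it is completed fails the run):
1. the case stands fully home in the dock, upright on the bench (x of case in the frame of dock between -0.01 and 0.006 m and y of case in the frame of dock between -0.018 and 0.018 m and angle between the x axis of case and the x axis of dock, either way round below 0.1 rad and angle between case's own z axis and vertical below 0.05 rad and height (world z) of case below 0.006 m), for 0.2 s.
2. the green button is pressed down (value of joint start above 0.004 m), for 0.05 s.
At the end, for the whole second after the job is handed in: the case stands at rest on the bench in the dock, its back within 10 mm of the end stop, within 18 mm of the dock's middle line and turned less than 0.1 rad from it; the button has been pressed and is up again; no bystander has moved 30 mm (all of step 1 and linear speed of case below 0.02 m/s and value of joint start below 0.0015 m and distance of each of tin, bottle, jar, driver, tape, sander, brush from where it was at the start of the episode below 0.03 m); the robot touches nothing.
It fails at once if the case is tipped (more than 0.15 rad) (angle between case's own z axis and vertical above 0.15 rad).
It fails at once if the case is lifted off the bench (height (world z) of case above 0.015 m).
It fails at once if the robot pushes or holds the pale upper part or the handle (more than 5 N) (contact force between any of the fingers, the arm and case_top above 5 N).
It fails at once if the button is pressed before the case is home (value of joint start above 0.003 m and not (x of case in the frame of dock between -0.01 and 0.006 m and y of case in the frame of dock between -0.018 and 0.018 m and angle between the x axis of case and the x axis of dock, either way round below 0.1 rad and angle between case's own z axis and vertical below 0.05 rad and height (world z) of case below 0.006 m)).
It fails at once if a bystander is moved more than 30 mm (distance of any of tin, bottle, jar, driver, tape, sander, brush from where it was at the start of the episode above 0.03 m).
It also fails if it takes over 64 s, if anything falls off the work surface, if the arm or the gripper's body presses on something with over 40 N, if the wrist force passes 120 N, or if a joint passes its speed limit or range.

## Working session

There is one attempt and no reset: what is moved stays moved. The work goes in short steps, Python scripts to look and compute and a shell command to move; the robot and the scene stay as the last step left them, time stands still between calls to the robot, and variables do not carry over. Pictures are saved under pics/ and viewed, and the job is handed in when it is done.

```bash
ls; mkdir -p pics
python3 - <<'E'
from rig import sense,capture,calibration,grasp_offset
import cv2,numpy as np
print(grasp_offset); s=sense(); print(s)
for n in("side","top"):
    p,d=capture(n); cv2.imwrite(f"pics/{n}0.png",p[:,:,::-1]); np.savez(f"{n}0.npz",p=p,d=d)
    c=calibration(n); print({k:np.round(v,3).tolist() for k,v in c.items()})
E
```

```text
pics
18.700000000000003
{'time_s': 0.0, 'joints': array([ 9.16603188e-01,  3.13460471e-01,  1.49847041e+00, -2.09552987e-06,
        1.33098111e+00, -2.23415061e-01]), 'dq': array([-1.82349971e-03,  6.79438846e-04, -1.06472906e-03, -5.55071133e-04,
       -3.80971073e-05,  2.02899128e-03]), 'tau': array([ 1.22603942e-04, -4.12270725e+01, -2.59736180e+01, -2.21477740e-04,
        4.30361266e-03, -9.92315393e-06]), 'eef_pos': array([219.08195197, 476.81257828, 230.71716828]), 'ee_rot': array([ 0.59487171, -0.38174211,  0.59574866,  0.38142385]), 'force': array([-0.11858929, -0.00313324,  0.5483862 ]), 'wrist_torque': array([-0.0160077 , -0.01914797,  0.00344882]), 'grip_width': 1.0035558638636326}
{'intrinsics': [[435.741, 0.0, 255.699], [0.0, 435.741, 192.605], [0.0, 0.0, 1.0]], 'world_from_camera': [[-0.963, 0.196, -0.187, 277.687], [-0.27, -0.637, 0.722, 1071.44], [0.022, 0.745, 0.666, 1054.687], [0.0, 0.0, 0.0, 1.0]]}
{'intrinsics': [[426.458, 0.0, 256.925], [0.0, 426.458, 195.358], [0.0, 0.0, 1.0]], 'world_from_camera': [[-0.025, 0.987, -0.16, 295.545], [-1.0, -0.026, -0.005, 6.768], [-0.009, 0.16, 0.987, 1539.133], [0.0, 0.0, 0.0, 1.0]]}
```

View pics/side0.png

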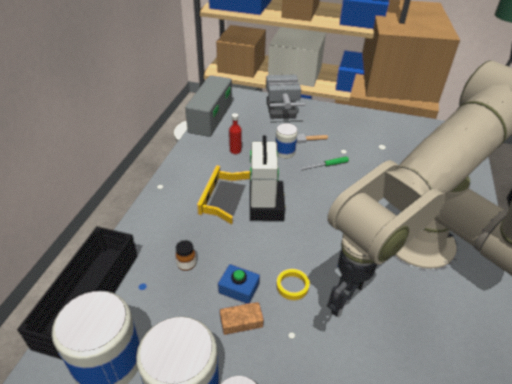

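View pics/top0.png

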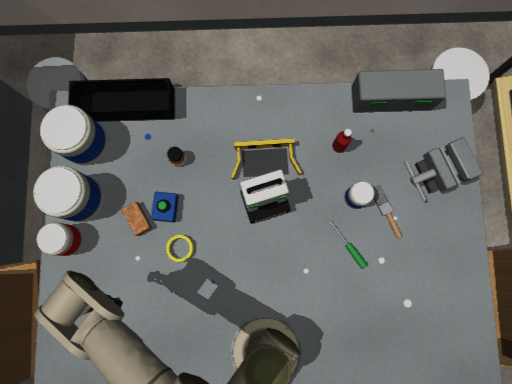

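The side view shows the case at about (265,185), the dock at (225,195), the charger at (239,283), the tape at (293,283) and the sander at (241,318). In the top view the case is at about (265,195), the dock stop at (264,142) and the charger at (165,207). Next I'll measure them.

```bash
cat > h.py <<'E'
import numpy as np,cv2
from rig import calibration
def cloud(n,d):
    c=calibration(n);K=c["intrinsics"];T=np.array(c["world_from_camera"])
    v,u=np.mgrid[:d.shape[0],:d.shape[1]]
    x=(u-K[0][2])/K[0][0]*d; y=-(v-K[1][2])/K[1][1]*d
    P=np.stack([x,y,-d],-1)@T[:3,:3].T+T[:3,3]; P[d<=0]=np.nan
    return P
def ray(n,uv,z):
    c=calibration(n);K=np.array(c["intrinsics"]);T=np.array(c["world_from_camera"])
    uv=np.atleast_2d(uv).astype(float)
    r=np.c_[(uv[:,0]-K[0,2])/K[0,0],-(uv[:,1]-K[1,2])/K[1,1],-np.ones(len(uv))]@T[:3,:3].T
    o=T[:3,3]; t=(z-o[2])/r[:,2]; return o+t[:,None]*r
def rect(p):
    r=cv2.minAreaRect(p[:,:2].astype(np.float32)); return np.round(r[0],1),np.round(r[1],1),round(r[2],1),np.round(cv2.boxPoints(r),0).tolist()
E
python3 - <<'E'
from h import *
for n in("top","side"):
    f=np.load(n+"0.npz");p,d=f["p"],f["d"];P=cloud(n,d)
    hsv=cv2.cvtColor(p,cv2.COLOR_RGB2HSV);H,S,V=[hsv[:,:,i].astype(int) for i in range(3)]
    X,Y,Z=P[...,0],P[...,1],P[...,2]
    print(n,"bench z",np.nanmedian(Z[(S<60)&(X>300)&(X<700)&(abs(Y)<300)&(abs(Z)<20)]))
    def rep(name,m):
        m=m&np.isfinite(Z); q=P[m]
        if len(q)>3: print(name,len(q),"z",np.round(np.percentile(q[:,2],[2,50,98]),0),rect(q))
    def comp(m,roi):
        r=np.zeros_like(m);r[roi]=True;return m&r
    yel=(H>20)&(H<32)&(S>120)&(V>100)
    blue=(H>105)&(H<125)&(S>120)&(V>50)
    green=(H>50)&(H<85)&(S>120)&(V>80)
    roi={"top":dict(dock=np.s_[130:185,225:305],ch=np.s_[185:230,145:185],case=np.s_[165:225,235:292]),
         "side":dict(dock=np.s_[160:225,190:251],ch=np.s_[260:305,210:265],case=np.s_[135:225,240:290])}[n]
    m=comp(yel,roi["dock"]); rep("dock",m&(Z<80)); rep("dock z>43",m&(Z>43)&(Z<60)); rep("rails 20-40",m&(Z>28)&(Z<40))
    rep("charger top",comp(blue,roi["ch"])&(Z>44)); rep("green",comp(green,roi["ch"]))
    c=comp(np.ones_like(yel),roi["case"])
    rep("top face 222-240",c&(Z>222)&(Z<238)); rep("base top",c&(Z>54)&(Z<66)&(V<80)); 
    rep("handle",c&(Z>255))
E
```

```text
top bench z 0.5947086330838829
dock 454 z [-1. 46. 57.] (array([684.9, -20.1]), array([141.4, 257.4]), 1.9, [[610.0, 106.0], [618.0, -151.0], [760.0, -146.0], [751.0, 111.0]])
dock z>43 248 z [44. 51. 58.] (array([732.2, -14.4]), array([212.5,  36.1]), 84.9, [[705.0, -119.0], [741.0, -122.0], [760.0, 90.0], [724.0, 93.0]])
rails 20-40 148 z [29. 35. 39.] (array([669.3, -16.7]), array([110.3, 249.6]), 1.9, [[610.0, 106.0], [618.0, -143.0], [728.0, -140.0], [720.0, 110.0]])
charger top 464 z [45. 51. 61.] (array([508.2, 345.5]), array([78.6, 99.2]), 83.3, [[454.0, 312.0], [553.0, 301.0], [562.0, 379.0], [463.0, 390.0]])
green 56 z [67. 72. 80.] (array([509.4, 346.4]), array([25.4, 28.1]), 86.2, [[495.0, 335.0], [523.0, 333.0], [524.0, 358.0], [496.0, 360.0]])
top face 222-240 934 z [224. 230. 236.] (array([534.6,  -7.6]), array([ 80.5, 139.3]), 15.9, [[477.0, 48.0], [515.0, -86.0], [592.0, -64.0], [554.0, 70.0]])
base top 414 z [55. 60. 66.] (array([514.9, -14.1]), array([110.7, 147.2]), 15.8, [[442.0, 42.0], [482.0, -100.0], [588.0, -70.0], [548.0, 72.0]])
handle 170 z [259. 266. 271.
[... 635 characters left out ...]
505.8, 350.5]), array([80.2, 96.1]), 83.2, [[453.0, 316.0], [549.0, 305.0], [558.0, 385.0], [463.0, 396.0]])
green 93 z [61. 71. 74.] (array([506.8, 348.8]), array([31.6, 28.8]), 21.9, [[487.0, 356.0], [498.0, 330.0], [527.0, 341.0], [516.0, 368.0]])
top face 222-240 590 z [224. 230. 234.] (array([532.3,  -4.9]), array([ 77.2, 142.5]), 16.0, [[475.0, 53.0], [515.0, -84.0], [589.0, -63.0], [550.0, 74.0]])
base top 285 z [55. 60. 64.] (array([518.8,  -8.8]), array([113.7, 150.9]), 16.5, [[443.0, 47.0], [486.0, -97.0], [595.0, -65.0], [552.0, 80.0]])
handle 103 z [259. 266. 268.] (array([533.3,  -1.8]), array([ 12.8, 110.9]), 15.0, [[513.0, 50.0], [541.0, -57.0], [554.0, -54.0], [525.0, 53.0]])
```

Run:
```python
import cv2
a=cv2.imread("pics/top0.png")[120:260,130:330];cv2.imwrite("pics/tz.png",cv2.resize(a,None,fx=4,fy=4,interpolation=cv2.INTER_CUBIC))
a=cv2.imread("pics/side0.png")[120:270,160:330];cv2.imwrite("pics/sz.png",cv2.resize(a,None,fx=4,fy=4,interpolation=cv2.INTER_CUBIC))
```

```text
(no output)
```

View pics/tz.png

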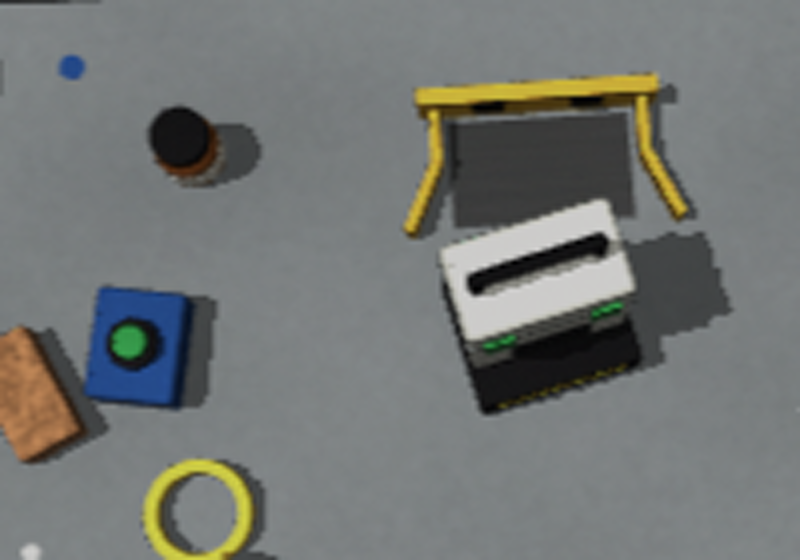

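View pics/sz.png

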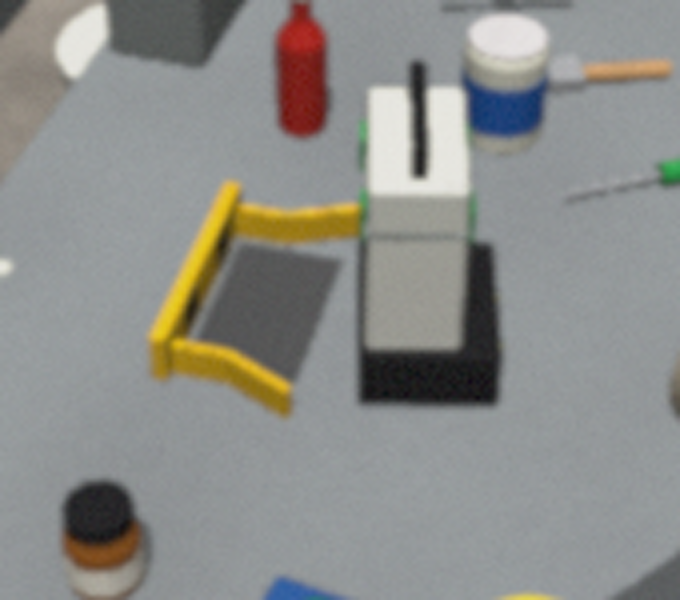

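```bash
cat >> h.py <<'E'
from scipy.spatial.transform import Rotation as Ro
from rig import sense
def pose():
    s=sense();q=s["ee_rot"];return np.array(s["eef_pos"]),Ro.from_quat([q[1],q[2],q[3],q[0]]),s
def target(yaw,tilt,flip=1):
    # push dir yaw; tool x = down tilted forward by tilt; tool z = jaw axis = flip*lateral-left
    f=np.array([np.cos(yaw),np.sin(yaw),0]);l=np.array([-f[1],f[0],0]);dn=np.array([0,0,-1.])
    x=np.cos(tilt)*dn+np.sin(tilt)*f; z=flip*l; return Ro.from_matrix(np.c_[x,np.cross(z,x),z])
def cmd(pos,Rt):
    p,R,s=pose()
    print("t",round(s["time_s"],2),"p",p.round(1),"F",np.round(s["force"],1))
    print("linear",(R.inv().apply(np.array(pos)-p)/300).round(4),"rotation",((R.inv()*Rt).as_rotvec()/0.5).round(4))
E
python3 - <<'E'
from h import *
p,R,s=pose();print(R.as_matrix().round(3))
for fl in(1,-1):
    print(fl,(R.inv()*target(.28,.4,fl)).as_rotvec().round(3))
    cmd([405,-43,231],target(.28,.4,fl))
# edges by rays from top view zoom (u=130+x/4,v=120+y/4)
Z=lambda x,y:(130+x/4-.4,120+y/4-.4)
for nm,pts,z in [("stop back/top edge?",[(415,92),(657,74)],50),("stop front top edge",[(417,108),(657,92)],50),("pad",[(452,125),(625,113),(634,215),(455,228)],0),("leadin tips",[(411,233),(683,214)],35),
  ("case base front top",[(486,412),(640,362)],60),("btn",[(129,341)],68)]:
    print(nm,ray("top",[Z(*q) for q in pts],z)[:,:2].round(1).tolist())
Z=lambda x,y:(160+x/4-.4,120+y/4-.4)
for nm,pts,z in [("stop top front edge",[(169,340),(240,190)],50),("stop top back",[(152,338),(228,183)],50),("leadin tip",[(290,388)],35),("case front bottom",[(497,403)],0),("case back bottom left",[(361,402)],0)]:
    print("S",nm,ray("side",[Z(*q) for q in pts],z)[:,:2].round(1).tolist())
E
```

```text
[[-0.001 -0.909  0.418]
 [-0.001  0.418  0.909]
 [-1.     0.    -0.001]]
1 [-0.701 -0.143 -0.384]
t 0.1 p [219.1 476.9 230.8] F [-0.3  0.5  0.3]
linear [ 4.0000e-04 -1.2867e+00 -1.3157e+00] rotation [-1.402  -0.2862 -0.7672]
-1 [ 2.39  -0.485  0.181]
t 0.1 p [219.1 476.9 230.8] F [-0.3  0.5  0.3]
linear [ 4.0000e-04 -1.2867e+00 -1.3157e+00] rotation [ 4.7805 -0.9708  0.3621]
stop back/top edge? [[733.0, 94.6], [743.7, -124.4]]
stop front top edge [[718.0, 93.0], [726.9, -123.7]]
pad [[714.9, 63.6], [722.0, -97.6], [624.9, -102.3], [617.1, 62.8]]
leadin tips [[606.3, 101.2], [617.1, -144.0]]
case base front top [[440.6, 37.0], [480.9, -98.5]]
btn [[510.1, 346.8]]
S stop top front edge [[715.4, 93.7], [725.1, -114.1]]
S stop top back [[729.8, 95.6], [739.1, -120.6]]
S leadin tip [[606.1, 104.0]]
S case front bottom [[443.8, 36.7]]
S case back bottom left [[554.7, 69.2]]
```

```bash
python3 -m jog '[{"linear":[0,-0.16,-0.16],"rotation":[-0.18,-0.03,-0.1],"grip":85},{"linear":[0,-0.26,-0.26],"rotation":[-0.35,-0.07,-0.2],"grip":85},{"linear":[0,-0.36,-0.36],"rotation":[-0.5,-0.1,-0.27],"grip":85},{"linear":[0,-0.46,-0.46],"rotation":[-0.6,-0.12,-0.33],"grip":85},{"linear":[0,-0.56,-0.56],"rotation":[-0.7,-0.14,-0.38],"grip":85},{"linear":[0,-0.64,-0.66],"rotation":[-0.7,-0.14,-0.38],"grip":85},{"linear":[0,-0.64,-0.66],"rotation":[-0.7,-0.14,-0.38],"grip":85},{"linear":[0,-0.64,-0.66],"rotation":[-0.7,-0.14,-0.38],"grip":85},{"linear":[0,-0.64,-0.66],"rotation":[-0.7,-0.14,-0.38],"grip":85}]' 40
python3 -c "
from h import *
cmd([405,-47,231],target(.289,.4))"
```

```text
time_s: 0.85
eef_pos: [311.2, 215.9, 231.0]
ee_rot: [0.574, -0.52, 0.461, 0.433]
force: [0.6, 0.4, 0.0]
grip_width: 0.999
t 0.85 p [311.2 215.9 231. ] F [0.6 0.4 0. ]
linear [ 0.0463 -0.3796 -0.8482] rotation [-0.7253 -0.1518 -0.3868]
```

```bash
python3 -m jog '[{"linear":[0.01,-0.06,-0.12],"rotation":[-0.18,-0.04,-0.1],"grip":85},{"linear":[0.02,-0.1,-0.24],"rotation":[-0.36,-0.07,-0.2],"grip":85},{"linear":[0.02,-0.16,-0.36],"rotation":[-0.5,-0.11,-0.28],"grip":85},{"linear":[0.03,-0.22,-0.48],"rotation":[-0.6,-0.13,-0.33],"grip":85},{"linear":[0.04,-0.27,-0.6],"rotation":[-0.725,-0.152,-0.387],"grip":85},{"linear":[0.04,-0.33,-0.72],"rotation":[-0.725,-0.152,-0.387],"grip":85},{"linear":[0.046,-0.38,-0.848],"rotation":[-0.725,-0.152,-0.387],"grip":85},{"linear":[0.046,-0.38,-0.848],"rotation":[-0.725,-0.152,-0.387],"grip":85},{"linear":[0.046,-0.38,-0.848],"rotation":[-0.725,-0.152,-0.387],"grip":85},{"linear":[0.046,-0.38,-0.848],"rotation":[-0.725,-0.152,-0.387],"grip":85}]'
python3 -c "
from h import *
cmd([405,-47,25],target(.289,.4))
p,R,s=pose();print(R.as_matrix().round(3),s['joints'].round(2))"
```

```text
time_s: 1.68
eef_pos: [407.1, -51.9, 231.2]
ee_rot: [-0.528, 0.639, -0.304, -0.47]
force: [-0.3, 1.6, -0.2]
grip_width: 0.999
t 1.68 p [407.1 -51.9 231.2] F [-0.3  1.6 -0.2]
linear [0.6321 0.2698 0.0183] rotation [-0.0093 -0.0054  0.0003]
[[ 0.374 -0.884 -0.28 ]
 [ 0.108 -0.258  0.96 ]
 [-0.921 -0.39  -0.001]] [-0.62 -0.14  2.05  0.37  1.01 -2.64]
```

```bash
python3 -c "
from h import *
cmd([405,-47,150],target(.044,.4))"
python3 -m jog '[{"linear":[0.25,0.1,0.018],"rotation":[-0.12,0,0],"grip":85},{"linear":[0.25,0.1,0.018],"rotation":[-0.12,0,0],"grip":85},{"linear":[0.25,0.1,0.018],"rotation":[-0.12,0,0],"grip":85},{"linear":[0.25,0.1,0.018],"rotation":[-0.12,0,0],"grip":85}]'
python3 -c "
from h import *
cmd([405,-47,25],target(.289,.4))
p,R,s=pose();print(R.as_matrix().round(3),s['joints'].round(3))"
```

```text
t 1.68 p [407.1 -51.9 231.2] F [-0.3  1.6 -0.2]
linear [0.2484 0.1074 0.018 ] rotation [0.442  0.1855 0.0005]
time_s: 2.02
eef_pos: [407.0, -45.1, 150.1]
ee_rot: [-0.509, 0.653, -0.289, -0.481]
force: [0.1, 0.7, 1.2]
grip_width: 0.996
t 2.02 p [407.  -45.1 150.1] F [0.1 0.7 1.2]
linear [0.3812 0.1692 0.0049] rotation [ 0.1104  0.0024 -0.004 ]
[[ 0.371 -0.867 -0.334]
 [ 0.112 -0.315  0.942]
 [-0.922 -0.387 -0.02 ]] [-0.602 -0.02   2.184  0.448  0.772 -2.81 ]
```

```bash
python3 -m jog '[{"linear":[0.1,0.04,0.005],"rotation":[0.11,0,0],"grip":85},{"linear":[0.2,0.09,0.005],"rotation":[0.11,0,0],"grip":85},{"linear":[0.3,0.13,0.005],"rotation":[0.11,0,0],"grip":85},{"linear":[0.38,0.17,0.005],"rotation":[0.11,0,0],"grip":85},{"linear":[0.38,0.17,0.005],"rotation":[0.11,0,0],"grip":85},{"linear":[0.38,0.17,0.005],"rotation":[0.11,0,0],"grip":85}]'
python3 - <<'E'
from h import *
from rig import capture
cmd([405,-47,25],target(.289,.4))
p,R,s=pose();print(R.as_matrix().round(3),s['joints'].round(3))
for n in("side","top"):
    p,d=capture(n); cv2.imwrite(f"pics/{n}1.png",p[:,:,::-1]); np.savez(f"{n}1.npz",p=p,d=d)
a=cv2.imread("pics/side1.png")[120:270,180:350];cv2.imwrite("pics/sz1.png",cv2.resize(a,None,fx=4,fy=4,interpolation=cv2.INTER_CUBIC))
E
```

```text
time_s: 2.52
eef_pos: [419.4, -33.4, 47.1]
ee_rot: [-0.519, 0.633, -0.32, -0.477]
force: [-0.4, 0.2, 0.8]
grip_width: 0.993
t 2.52 p [419.4 -33.4  47.1] F [-0.4  0.2  0.8]
linear [ 0.0485  0.0805 -0.0301] rotation [-0.0214 -0.023  -0.0824]
[[ 0.34  -0.901 -0.271]
 [ 0.089 -0.256  0.962]
 [-0.936 -0.351 -0.007]] [-0.519  0.249  2.245  0.594  0.456 -2.878]
```

View pics/sz1.png

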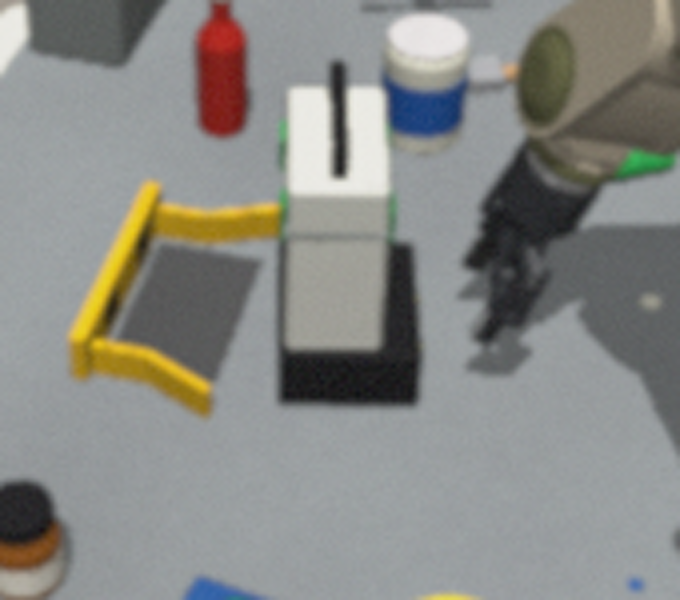

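View pics/top1.png

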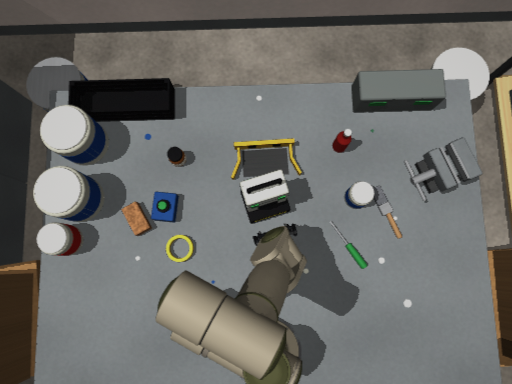

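Tool is about 40 mm in front of the case; joint 6 is too near its limit, so I reduce the tilt and back it off.

```bash
python3 -m jog '[{"linear":[-0.05,0.0,0],"rotation":[0.1,0,0.1],"grip":85},{"linear":[-0.05,0.02,0],"rotation":[0.16,0,0.2],"grip":85},{"linear":[-0.05,0.02,0],"rotation":[0.16,0,0.32],"grip":85},{"linear":[-0.05,0.02,0],"rotation":[0.16,0,0.32],"grip":85},{"linear":[-0.05,0.02,0],"rotation":[0.16,0,0.32],"grip":85}]'
python3 - <<'E'
from h import *
cmd([415,-44,15],target(.289,.2))
p,R,s=pose();print(R.as_matrix().round(3),s['joints'].round(3))
E
```

```text
time_s: 3.03
eef_pos: [409.6, -37.1, 60.8]
ee_rot: [-0.505, 0.586, -0.388, -0.502]
force: [-0.0, -0.3, -0.7]
grip_width: 0.999
t 3.03 p [409.6 -37.1  60.8] F [-0.  -0.3 -0.7]
linear [ 0.1518  0.0178 -0.0279] rotation [-0.1841 -0.0125  0.008 ]
[[ 0.196 -0.961 -0.196]
 [ 0.051 -0.19   0.98 ]
 [-0.979 -0.202  0.012]] [-0.465  0.234  2.158  0.236  0.609 -2.416]
```

```bash
python3 -m jog '[{"linear":[0.05,0.01,-0.03],"rotation":[-0.1,0,0],"grip":85},{"linear":[0.1,0.03,-0.03],"rotation":[-0.18,0,0],"grip":85},{"linear":[0.165,0.03,-0.03],"rotation":[-0.18,0,0],"grip":85},{"linear":[0.165,0.03,-0.03],"rotation":[-0.18,0,0],"grip":85},{"linear":[0.165,0.03,-0.03],"rotation":[-0.18,0,0],"grip":85}]'
python3 - <<'E'
from h import *
cmd([443,-35,10],target(.289,.2))
p,R,s=pose();print(R.as_matrix().round(3),s['joints'].round(3))
E
```

```text
time_s: 3.45
eef_pos: [411.9, -45.0, 10.5]
ee_rot: [-0.478, 0.608, -0.365, -0.519]
force: [0.0, -0.2, 0.3]
grip_width: 0.994
t 3.45 p [411.9 -45.   10.5] F [ 0.  -0.2  0.3]
linear [ 0.0236 -0.1062  0.003 ] rotation [-0.0054 -0.0107  0.0072]
[[ 0.195 -0.939 -0.281]
 [ 0.052 -0.277  0.96 ]
 [-0.979 -0.202 -0.005]] [-0.483  0.365  2.18   0.311  0.465 -2.608]
```

```bash
python3 -m jog '[{"linear":[0.004,-0.02,0],"rotation":[0,0,0],"grip":85},{"linear":[0.008,-0.04,0],"rotation":[0,0,0],"grip":85},{"linear":[0.012,-0.06,0],"rotation":[0,0,0],"grip":85},{"linear":[0.016,-0.08,0],"rotation":[0,0,0],"grip":85},{"linear":[0.02,-0.09,0],"rotation":[0,0,0],"grip":85},{"linear":[0.022,-0.1,0],"rotation":[0,0,0],"grip":85},{"linear":[0.024,-0.11,0],"rotation":[0,0,0],"grip":85},{"linear":[0.026,-0.12,0],"rotation":[0,0,0],"grip":85},{"linear":[0.028,-0.13,0],"rotation":[0,0,0],"grip":85},{"linear":[0.028,-0.13,0],"rotation":[0,0,0],"grip":85}]'
python3 - <<'E'
from h import *
from rig import capture
cmd([460,-35,10],target(.289,.2))
p,d=capture("side"); cv2.imwrite("pics/side2.png",p[:,:,::-1])
a=p[120:270,180:350,::-1];cv2.imwrite("pics/sz2.png",cv2.resize(a,None,fx=4,fy=4,interpolation=cv2.INTER_CUBIC))
E
```

```text
time_s: 4.28
eef_pos: [450.7, -33.8, 10.2]
ee_rot: [-0.478, 0.608, -0.365, -0.519]
force: [-0.0, 0.3, 0.8]
grip_width: 0.994
t 4.28 p [450.7 -33.8  10.2] F [-0.   0.3  0.8]
linear [ 0.0065 -0.0279 -0.0126] rotation [-0.0051 -0.0111  0.0077]
```

View pics/sz2.png

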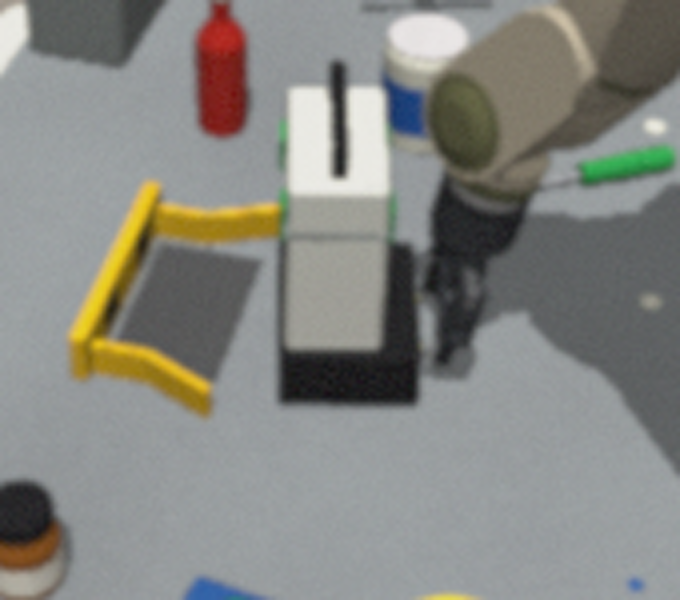

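```bash
cat >> h.py <<'E'
def clear(yaw,case_c,names=("side","top")):
    from rig import capture
    f=np.array([np.cos(yaw),np.sin(yaw)]);l=np.array([-f[1],f[0]])
    for n in names:
        p,d=capture(n);P=cloud(n,d);q=P[np.isfinite(P[...,2])];r=q[:,:2]-case_c
        a,b=r@f,r@l
        # depth points in front band of case, by height
        for z0 in range(0,280,20):
            m=(q[:,2]>z0+8)&(q[:,2]<z0+28)&(abs(b)<75)&(a<60)&(a>-160)
            if m.sum()>5:
                h=np.histogram(a[m],np.arange(-160,61,10))[0]; print(n,z0,h)
E
python3 - <<'E'
from h import *
clear(.289,np.array([518.5,-12]))
E
```

```text
side 0 [ 0  0  0  0  0  0  0  1  6  0  4  9  7  7 12  7 11  8 11  8  6 12]
side 20 [ 0  0  0  0  0  0  0 10 21 13  8  6  8  7  8  9 10  9  9  8 11  9]
side 40 [ 0  0  0  0  0  0  0  2 21  6 72 89 71 28 17 14 15 17 15 14 16 28]
side 60 [ 0  0  0  0  0  0 11 17 34  0  0  0  0  4 11 12 13 13 11 12 11  9]
side 80 [ 0  0  0  0  1  6 14 20 33  0  0  0  0  4 15 14 14 16 14 14 14 13]
side 100 [ 0  0  0  0  3 16 31 47 17  0  0  0  0  8 12 15 16 12 17 19 15 14]
side 120 [ 0  0  2  6  9 13 16 14  6  3  0  0  0  4 14 14 13 15 14 14 18 13]
side 140 [ 0  0  6  9 14 14 15 16 20 22  0  0  0  4 16 20 14 14 15 14 14 14]
side 160 [ 0  1  6 15 17 20 22 20 30  6  0  0  0 10 15 13 18 16 13 16 14 24]
side 180 [ 0  6 11 13 10 13 12 16 11  0  0  0  0 18 15 15 15 18 18 15 16 50]
side 200 [ 3 14 17 18 15  9  5  2  1  2  0  0  0 19 29 26 23 19 27 28 23 22]
side 220 [ 6  5  5  3  0  2  8 15 13 16 10  0  0  8 70 76 59 20 71 67 72 41]
side 240 [ 9  7  2  1  4 12 19 19 22 20 23  0  0  0  0  0  2 67 30  0  0  0]
side 260 [ 0  0  0  3  1 21 23 23 25 28 27  0  0  0  0  0  0 13  0  0  0  0]
top 0 [0 0 0 0 0 0 0 0 0 2 8
[... 308 characters left out ...]
0 [ 0  0  0  0  0  6 13 12  1  0  0  0  0 27  1  0  0  0  0  0  0  0]
top 120 [ 0  0  0  0  0  0  0  4  0  0  0  0  0 45  0  0  0  0  0  0  0  0]
top 140 [ 0  0  0  0  0  0  0  0  0  0  0  0  0 19  0  0  0  0  0  0  0  0]
top 160 [ 0  0  0  0  0  0  0  0  0  0  0  0  0 30  1  0  0  0  0  0  0  2]
top 180 [ 0  0  0  0  0  0  0  0  0  0  0  0  0 70  1  1  1  1  1  1  1  0]
top 200 [ 0  0  0  0  0  0  0  0  0  0  0  0  0 57 32 37 27 17 11 28 24 21]
top 220 [  0   0   0   0   0   0   0   0   0   0   0   0   0  23 110 108 115  62
  19 112 113  60]
top 240 [ 0  2  3  1  1  0  2  0  1  1  1  1  0  0  0  0  3 92 26  0  0  0]
top 260 [ 6 15 19 14 13 15 13 14 11  9 11  0  0  0  0  0  0 42  9  0  0  0]
```

Run:
```python
from h import *
cmd([456,-32.3,10],target(.289,.26))
for k in (1,2,3,4): cmd([456+19*k,-32.3+1.5*k,10],target(.289-.045*k,.26))
```

```text
t 4.43 p [450.1 -33.8  10.1] F [ 0.1 -0.8  0.4]
linear [ 0.0044 -0.0198 -0.0008] rotation [-0.0051 -0.0106 -0.1132]
t 4.43 p [450.1 -33.8  10.1] F [ 0.1 -0.8  0.4]
linear [ 0.0171 -0.0807 -0.0139] rotation [ 0.0825  0.0101 -0.113 ]
t 4.43 p [450.1 -33.8  10.1] F [ 0.1 -0.8  0.4]
linear [ 0.0297 -0.1416 -0.0269] rotation [ 0.1701  0.0308 -0.1127]
t 4.43 p [450.1 -33.8  10.1] F [ 0.1 -0.8  0.4]
linear [ 0.0423 -0.2025 -0.0399] rotation [ 0.2577  0.0514 -0.1124]
t 4.43 p [450.1 -33.8  10.1] F [ 0.1 -0.8  0.4]
linear [ 0.0549 -0.2634 -0.0529] rotation [ 0.3453  0.0721 -0.1121]
```

```bash
python3 -m jog '[{"linear":[0.002,-0.008,0],"rotation":[0,0,-0.06],"grip":85},{"linear":[0.004,-0.018,-0.001],"rotation":[0,-0.01,-0.113],"grip":85},{"linear":[0.006,-0.028,-0.002],"rotation":[0.01,-0.008,-0.113],"grip":85},{"linear":[0.008,-0.038,-0.004],"rotation":[0.02,-0.005,-0.113],"grip":85},{"linear":[0.011,-0.05,-0.007],"rotation":[0.038,0,-0.113],"grip":85},{"linear":[0.014,-0.065,-0.01],"rotation":[0.06,0.005,-0.113],"grip":85},{"linear":[0.017,-0.08,-0.014],"rotation":[0.082,0.01,-0.113],"grip":85},{"linear":[0.02,-0.095,-0.017],"rotation":[0.104,0.015,-0.113],"grip":85},{"linear":[0.023,-0.11,-0.02],"rotation":[0.125,0.02,-0.113],"grip":85},{"linear":[0.026,-0.125,-0.023],"rotation":[0.147,0.025,-0.113],"grip":85},{"linear":[0.03,-0.142,-0.027],"rotation":[0.17,0.031,-0.113],"grip":85}]'
python3 - <<'E'
from h import *
from rig import capture
cmd([532,-26.3,10],target(.109,.26)); cmd([513,-27.8,10],target(.154,.26)); print(pose()[2]["joints"].round(2))
for n in("side","top"):
    p,d=capture(n); P=cloud(n,d);Z=P[...,2]
    hsv=cv2.cvtColor(p,cv2.COLOR_RGB2HSV)
    m=(Z>222)&(Z<238)&(P[...,0]>480)&(P[...,0]<720)&(abs(P[...,1])<130)&(hsv[...,1]<60)&(hsv[...,2]>140); print(n,rect(P[m]))
    m=(Z>257)&(Z<272)&(P[...,0]>520)&(P[...,0]<720)&(abs(P[...,1])<100)&(hsv[...,2]<70);print(n,rect(P[m]))
    a=p[110:260,180:350,::-1];cv2.imwrite(f"pics/{n}3z.png",cv2.resize(a,None,fx=4,fy=4,interpolation=cv2.INTER_CUBIC))
E
```

```text
time_s: 5.35
eef_pos: [491.1, -27.8, 8.8]
ee_rot: [-0.514, 0.598, -0.374, -0.488]
force: [-16.1, 1.0, 8.2]
grip_width: 0.996
t 5.35 p [491.1 -27.8   8.8] F [-16.1   1.    8.2]
linear [ 0.0296 -0.1313 -0.0224] rotation [ 0.1758  0.0546 -0.0157]
t 5.35 p [491.1 -27.8   8.8] F [-16.1   1.    8.2]
linear [ 0.0139 -0.0703 -0.0147] rotation [ 0.0887  0.0318 -0.0156]
[-0.37  0.47  2.    0.31  0.48 -2.4 ]
side (array([569.5,  -6.8]), array([ 80. , 144.2]), 11.9, [[515.0, 56.0], [545.0, -86.0], [623.0, -69.0], [594.0, 72.0]])
side (array([566.2,  -2.7]), array([ 6.4, 97.2]), 11.6, [[553.0, 44.0], [573.0, -51.0], [579.0, -50.0], [560.0, 46.0]])
top (array([571.5,  -9.8]), array([ 76.8, 137.7]), 11.3, [[520.0, 50.0], [547.0, -85.0], [623.0, -70.0], [596.0, 65.0]])
top (array([570.9,  -9.9]), array([ 13. , 108.6]), 11.4, [[554.0, 42.0], [575.0, -64.0], [588.0, -62.0], [566.0, 45.0]])
```

View pics/side3z.png

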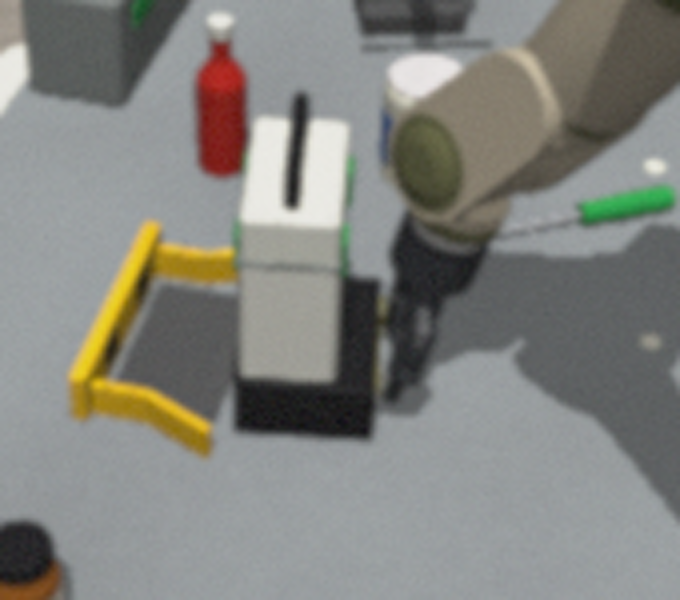

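View pics/top3z.png

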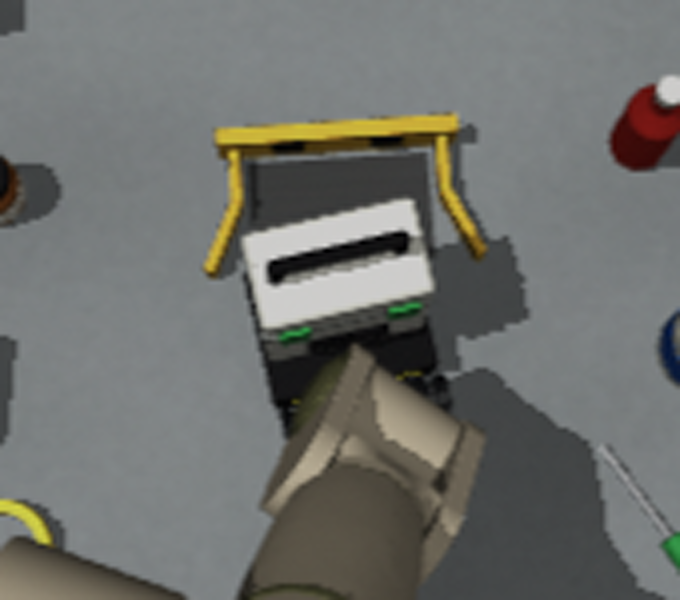

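Run:
```python
from h import *
for k in (1,2,3,4): cmd([491+16*k,-27.8+1.0*k,10],target(.199-.0388*k,.26))
```

```text
t 5.45 p [492.4 -28.1   9. ] F [-4.9  1.8  0.2]
linear [ 0.009  -0.0478 -0.0053] rotation [ 0.0762  0.0256 -0.0106]
t 5.45 p [492.4 -28.1   9. ] F [-4.9  1.8  0.2]
linear [ 0.0223 -0.0991 -0.0127] rotation [ 0.1513  0.0453 -0.0107]
t 5.45 p [492.4 -28.1   9. ] F [-4.9  1.8  0.2]
linear [ 0.0356 -0.1503 -0.02  ] rotation [ 0.2263  0.0651 -0.0107]
t 5.45 p [492.4 -28.1   9. ] F [-4.9  1.8  0.2]
linear [ 0.049  -0.2015 -0.0274] rotation [ 0.3014  0.0848 -0.0108]
```

```bash
python3 -m jog '[{"linear":[0.002,-0.012,-0.001],"rotation":[0.019,0.006,-0.01],"grip":85},{"linear":[0.004,-0.024,-0.003],"rotation":[0.038,0.013,-0.01],"grip":85},{"linear":[0.007,-0.036,-0.004],"rotation":[0.057,0.019,-0.01],"grip":85},{"linear":[0.009,-0.048,-0.005],"rotation":[0.076,0.026,-0.01],"grip":85},{"linear":[0.012,-0.061,-0.007],"rotation":[0.095,0.03,-0.01],"grip":85},{"linear":[0.016,-0.074,-0.009],"rotation":[0.114,0.035,-0.01],"grip":85},{"linear":[0.019,-0.086,-0.011],"rotation":[0.132,0.04,-0.01],"grip":85},{"linear":[0.022,-0.099,-0.013],"rotation":[0.151,0.045,-0.01],"grip":85},{"linear":[0.026,-0.112,-0.015],"rotation":[0.17,0.05,-0.01],"grip":85},{"linear":[0.029,-0.125,-0.017],"rotation":[0.189,0.055,-0.01],"grip":85},{"linear":[0.033,-0.138,-0.018],"rotation":[0.208,0.06,-0.01],"grip":85},{"linear":[0.036,-0.15,-0.02],"rotation":[0.226,0.065,-0.01],"grip":85},{"linear":[0.039,-0.163,-0.022],"rotation":[0.245,0.07,-0.01],"grip":85},{"linear":[0.042,-0.176,-0.024],"rotation":[0.264,0.075,-0.01],"grip":85},{"linear":[0.046,-0.189,-0.026],"rotation":[0.283,0.08,-0.01],"grip":85},{"linear":[0.049,-0.2,-0.027],"rotation":[0.301,0.085,-0.01],"grip":85}]'
cat >> h.py <<'E'
def look(tag):
  from rig import capture
  D=np.array([662.4,-18.]);Y=.044;f=np.array([np.cos(Y),np.sin(Y)]);l=np.array([-f[1],f[0]])
  for n in("side","top"):
    p,d=capture(n); P=cloud(n,d);Z=P[...,2]
    hsv=cv2.cvtColor(p,cv2.COLOR_RGB2HSV)
    m=(Z>222)&(Z<238)&(P[...,0]>480)&(P[...,0]<760)&(abs(P[...,1])<130)&(hsv[...,1]<60)&(hsv[...,2]>140)
    r=rect(P[m]); y=np.deg2rad(r[2]); y=y if y<.8 else y-np.pi/2
    c=r[0]-15*np.array([np.cos(y),np.sin(y)]);off=np.array([0,4.]) if n=="side" else 0
    print(n,r[:2],"yaw",round(y,3),"case",c.round(1),"dock frame",((c-off-D)@f).round(1),((c-off-D)@l).round(1))
    a=p[110:260,180:350,::-1];cv2.imwrite(f"pics/{n}{tag}z.png",cv2.resize(a,None,fx=4,fy=4,interpolation=cv2.INTER_CUBIC))
E
python3 - <<'E'
from h import *
look("4")
for x in (580,595):cmd([x,-22,9],target(.044,.26))
print(pose()[2]["joints"].round(2))
E
```

```text
time_s: 6.78
eef_pos: [551.7, -22.7, 8.5]
ee_rot: [-0.549, 0.568, -0.42, -0.446]
force: [-14.5, 1.5, 6.2]
grip_width: 0.992
side (array([631.1, -14.5]), array([ 78.3, 143.8])) yaw 0.044 case [616.1 -15.2] dock frame -46.3 0.9
top (array([633.2, -17.3]), array([ 78.2, 137.1])) yaw 0.063 case [618.2 -18.2] dock frame -44.1 1.7
t 6.88 p [552.4 -22.8   8.7] F [-7.4  2.2  1.8]
linear [ 0.0219 -0.0892 -0.0014] rotation [ 0.0001  0.0028 -0.0142]
t 6.88 p [552.4 -22.8   8.7] F [-7.4  2.2  1.8]
linear [ 0.0344 -0.1376 -0.0036] rotation [ 0.0001  0.0028 -0.0142]
[-0.29  0.56  1.83  0.17  0.52 -2.05]
```

View pics/top4z.png

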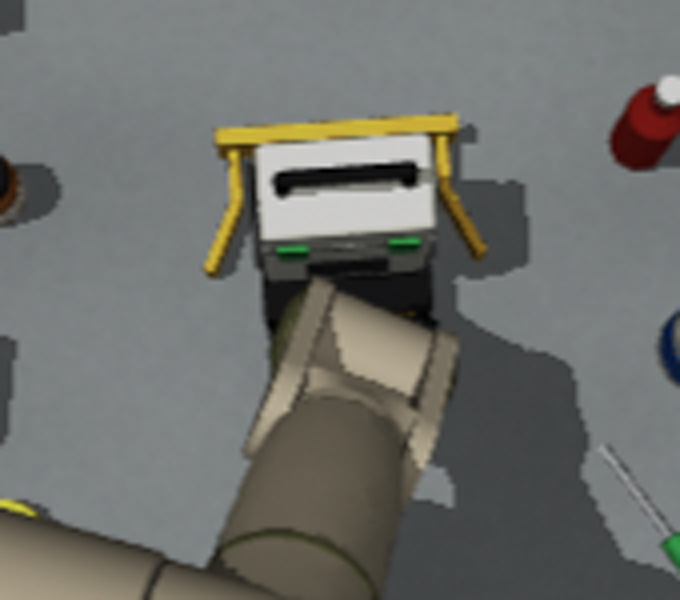

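View pics/side4z.png

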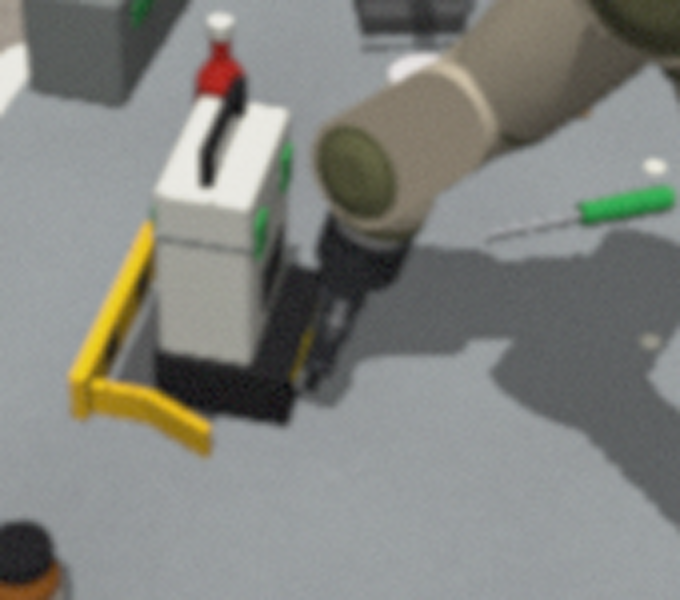

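```bash
python3 -m jog '[{"linear":[0.003,-0.013,0],"rotation":[0,0,-0.01],"grip":85},{"linear":[0.006,-0.026,0],"rotation":[0,0,-0.01],"grip":85},{"linear":[0.009,-0.039,0],"rotation":[0,0,-0.01],"grip":85},{"linear":[0.012,-0.052,0],"rotation":[0,0,-0.01],"grip":85},{"linear":[0.016,-0.065,0],"rotation":[0,0,-0.01],"grip":85},{"linear":[0.019,-0.078,0],"rotation":[0,0,-0.01],"grip":85},{"linear":[0.023,-0.091,0],"rotation":[0,0,-0.01],"grip":85},{"linear":[0.026,-0.104,0],"rotation":[0,0,-0.01],"grip":85},{"linear":[0.029,-0.116,0],"rotation":[0,0,-0.01],"grip":85}]'
python3 - <<'E'
from h import *
look("5")
for x in (595,):cmd([x,-21.5,9],target(.044,.26))
E
```

```text
time_s: 7.63
eef_pos: [585.7, -20.6, 7.7]
ee_rot: [-0.549, 0.567, -0.421, -0.447]
force: [-14.7, 0.5, 5.4]
grip_width: 0.993
side (array([665.5, -13.3]), array([ 79.5, 143.8])) yaw 0.068 case [650.5 -14.3] dock frame -11.9 0.2
top (array([668.1, -16. ]), array([ 79.6, 137.6])) yaw 0.047 case [653.1 -16.7] dock frame -9.2 1.7
t 7.73 p [586.4 -20.7   7.8] F [-6.8  0.9  0.9]
linear [ 0.0032 -0.0286 -0.0041] rotation [-0.0003  0.0046 -0.0166]
```

```bash
python3 -m jog '[{"linear":[0.002,-0.009,0],"rotation":[0,0,-0.01],"grip":85},{"linear":[0.003,-0.018,0],"rotation":[0,0,-0.01],"grip":85},{"linear":[0.005,-0.026,0],"rotation":[0,0,-0.01],"grip":85}]'
python3 -m jog '[{"linear":[0.002,-0.01,0],"rotation":[0,0,0],"grip":85},{"linear":[0.002,-0.01,0],"rotation":[0,0,0],"grip":85}]'
python3 - <<'E'
from h import *
look("6")
E
```

```text
time_s: 7.98
eef_pos: [591.6, -19.8, 7.0]
ee_rot: [-0.549, 0.567, -0.421, -0.447]
force: [-13.2, -1.6, 5.6]
grip_width: 0.997
time_s: 8.15
eef_pos: [592.4, -19.4, 6.3]
ee_rot: [-0.548, 0.565, -0.423, -0.449]
force: [-13.9, -2.2, 7.6]
grip_width: 0.994
side (array([672.1, -12.6]), array([ 79.3, 143.9])) yaw 0.044 case [657.1 -13.3] dock frame -5.2 1.0
top (array([673.5, -14.8]), array([ 80. , 136.2])) yaw 0.038 case [658.5 -15.4] dock frame -3.8 2.8
```

```bash
python3 -m jog '[{"linear":[0.001,-0.01,0],"rotation":[0,0,0],"grip":85},{"linear":[0.001,-0.018,0],"rotation":[0,0,0],"grip":85},{"linear":[0.001,-0.018,0],"rotation":[0,0,0],"grip":85}]'
python3 - <<'E'
from h import *
look("7")
E
```

```text
time_s: 8.5
eef_pos: [595.5, -18.9, 6.1]
ee_rot: [-0.547, 0.563, -0.425, -0.451]
force: [-9.1, -1.6, 1.9]
grip_width: 0.996
side (array([675.8, -11.6]), array([ 80.6, 142.3])) yaw 0.052 case [660.8 -12.4] dock frame -1.5 1.7
top (array([677.7, -14.5]), array([ 79.3, 137.5])) yaw 0.056 case [662.7 -15.3] dock frame 0.4 2.6
```

Near home; one more gentle push to feel the stop.

```bash
python3 -m jog '[{"linear":[0.001,-0.01,0],"rotation":[0,0,0],"grip":85},{"linear":[0.001,-0.02,0],"rotation":[0,0,0],"grip":85},{"linear":[0.001,-0.02,0],"rotation":[0,0,0],"grip":85}]'
python3 -m jog '[{"linear":[0,-0.01,0],"rotation":[0,0,0],"grip":85},{"linear":[0,-0.02,0],"rotation":[0,0,0],"grip":85},{"linear":[0,-0.02,0],"rotation":[0,0,0],"grip":85}]'
python3 - <<'E'
from h import *
look("8")
E
```

```text
time_s: 8.85
eef_pos: [597.6, -18.1, 5.6]
ee_rot: [-0.545, 0.561, -0.427, -0.454]
force: [-20.9, -1.2, 9.1]
grip_width: 0.997
time_s: 9.1
eef_pos: [597.6, -17.6, 5.2]
ee_rot: [-0.542, 0.556, -0.431, -0.459]
force: [-34.8, -6.0, 19.5]
grip_width: 0.994
side (array([677.6, -12.2]), array([ 80.2, 146. ])) yaw 0.033 case [662.6 -12.7] dock frame 0.3 1.3
top (array([679.2, -14.1]), array([ 79. , 137.8])) yaw 0.047 case [664.2 -14.8] dock frame 2.0 3.1
```

View pics/side8z.png

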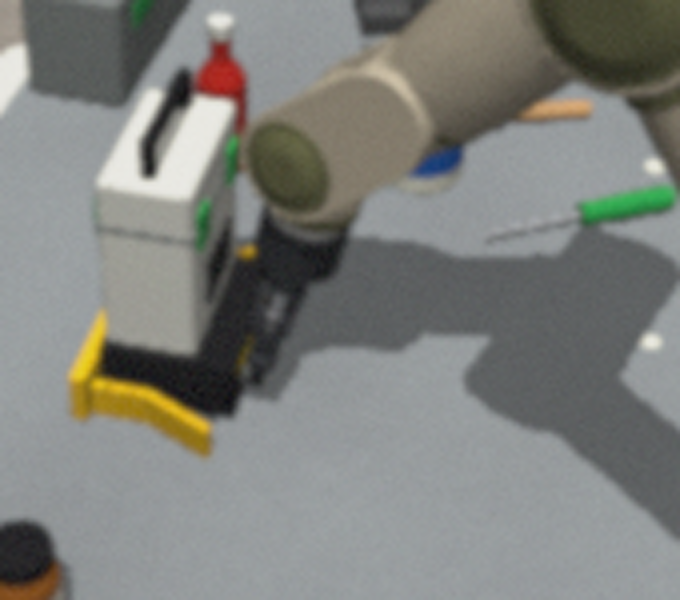

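The force rose to 35 N with no further travel, and the side view shows the base against the stop, so the case is home. I back off.

```bash
python3 -m jog '[{"linear":[-0.01,0.03,0],"rotation":[0,0,0],"grip":85},{"linear":[-0.03,0.1,0],"rotation":[0,0,0],"grip":85},{"linear":[-0.06,0.2,0],"rotation":[0,0,0],"grip":85},{"linear":[-0.1,0.3,0],"rotation":[0,0,0],"grip":60},{"linear":[-0.15,0.38,0],"rotation":[0,0,0],"grip":20},{"linear":[-0.2,0.4,0],"rotation":[0,0,0],"grip":0},{"linear":[-0.3,0.4,0],"rotation":[0,0,0],"grip":0},{"linear":[-0.4,0.4,0],"rotation":[0,0,0],"grip":0},{"linear":[-0.5,0.4,0],"rotation":[0,0,0],"grip":0},{"linear":[-0.5,0.4,0],"rotation":[0,0,0],"grip":0}]' 40
python3 - <<'E'
from h import *
look("9")
cmd([440,150,160],target(.3,0.0))
print(pose()[2]["joints"].round(2))
cmd([509,348,120],target(.3,0.0))
E
```

```text
time_s: 10.03
eef_pos: [450.7, -26.1, 131.9]
ee_rot: [-0.543, 0.559, -0.431, -0.456]
force: [0.4, -0.7, 0.8]
grip_width: 0.008
side (array([678.1, -12.5]), array([ 80.1, 146.7])) yaw 0.04 case [663.1 -13.1] dock frame 0.8 0.9
top (array([679.8, -13.9]), array([ 78.8, 138.2])) yaw 0.045 case [664.8 -14.6] dock frame 2.6 3.3
t 10.13 p [449.5 -25.4 127.7] F [ 0.1  0.2 -1.1]
linear [-0.1026 -0.0148  0.5862] rotation [-0.5145 -0.0401  0.4193]
[-0.37  0.17  2.    0.13  0.79 -2.07]
t 10.13 p [449.5 -25.4 127.7] F [ 0.1  0.2 -1.1]
linear [ 0.086  -0.2383  1.2349] rotation [-0.5145 -0.0401  0.4193]
```

View pics/side9z.png

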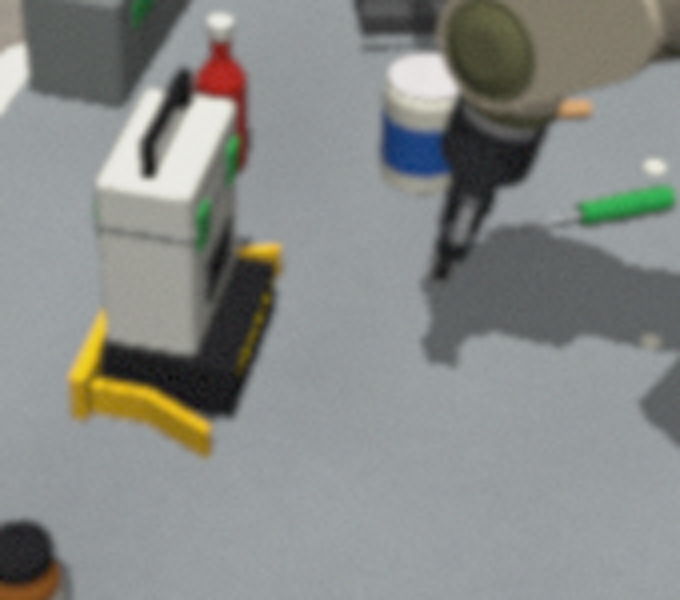

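View pics/top9z.png

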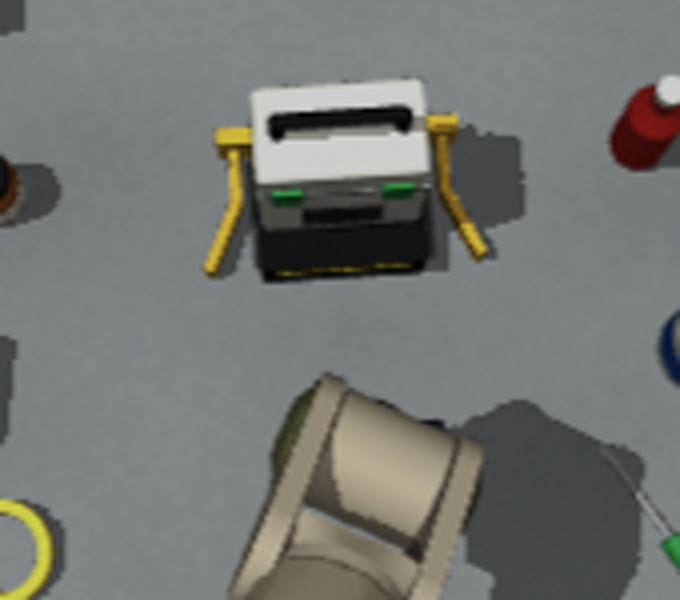

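Run:
```python
from h import *
cmd([480,165,150],target(.1,0.0))
```

```text
t 10.13 p [449.5 -25.4 127.7] F [ 0.1  0.2 -1.1]
linear [-0.0415 -0.1402  0.6302] rotation [-0.116   0.0019  0.4201]
```

```bash
python3 -m jog '[{"linear":[-0.04,0,0.08],"rotation":[-0.03,0,0.1],"grip":0},{"linear":[-0.04,-0.02,0.19],"rotation":[-0.06,0,0.2],"grip":0},{"linear":[-0.04,-0.05,0.3],"rotation":[-0.1,0,0.3],"grip":0},{"linear":[-0.04,-0.08,0.41],"rotation":[-0.116,0,0.42],"grip":0},{"linear":[-0.04,-0.12,0.52],"rotation":[-0.116,0,0.42],"grip":0},{"linear":[-0.04,-0.14,0.63],"rotation":[-0.116,0,0.42],"grip":0},{"linear":[-0.04,-0.14,0.63],"rotation":[-0.116,0,0.42],"grip":0},{"linear":[-0.04,-0.14,0.63],"rotation":[-0.116,0,0.42],"grip":0}]'
python3 - <<'E'
from h import *
cmd([508.5,347.5,120],target(.1,0.0));print(pose()[2]["joints"].round(2))
E
```

```text
time_s: 10.8
eef_pos: [479.5, 166.0, 147.8]
ee_rot: [0.473, -0.524, 0.474, 0.526]
force: [-0.5, -1.3, -0.0]
grip_width: -0.002
t 10.8 p [479.5 166.  147.8] F [-0.5 -1.3 -0. ]
linear [ 0.0922 -0.1582  0.592 ] rotation [ 0.0048  0.     -0.0057]
[ 0.1   0.36  1.66  0.    1.12 -1.57]
```

```bash
python3 -m jog '[{"linear":[0,-0.03,0.1],"rotation":[0,0,0],"grip":0},{"linear":[0.02,-0.06,0.22],"rotation":[0,0,0],"grip":0},{"linear":[0.04,-0.09,0.34],"rotation":[0,0,0],"grip":0},{"linear":[0.07,-0.12,0.46],"rotation":[0,0,0],"grip":0},{"linear":[0.092,-0.158,0.592],"rotation":[0,0,0],"grip":0},{"linear":[0.092,-0.158,0.592],"rotation":[0,0,0],"grip":0},{"linear":[0.092,-0.158,0.592],"rotation":[0,0,0],"grip":0},{"linear":[0.092,-0.158,0.592],"rotation":[0,0,0],"grip":0}]'
python3 - <<'E'
from h import *
from rig import capture
cmd([508.5,347.5,72],target(.1,0.0))
look("10")
p,d=capture("side"); cv2.imwrite("pics/btn.png",cv2.resize(p[180:310,180:330,::-1],None,fx=4,fy=4,interpolation=cv2.INTER_CUBIC))
E
```

```text
time_s: 11.47
eef_pos: [508.5, 346.0, 119.2]
ee_rot: [0.473, -0.524, 0.476, 0.525]
force: [0.3, -0.5, 0.4]
grip_width: -0.0
t 11.47 p [508.5 346.  119.2] F [ 0.3 -0.5  0.4]
linear [ 0.1573 -0.0011  0.0052] rotation [ 0.0022 -0.0024 -0.0087]
side (array([677.6, -11.2]), array([ 80.4, 143.6])) yaw 0.042 case [662.6 -11.8] dock frame 0.3 2.2
top (array([679.5, -14. ]), array([ 80.3, 138.7])) yaw 0.028 case [664.5 -14.4] dock frame 2.3 3.5
```

View pics/btn.png

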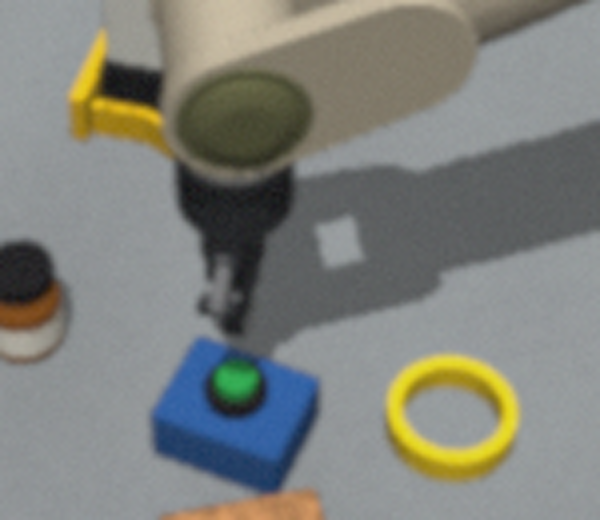

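The fingertip at about (233,330) sits above the button at (238,380), as expected from the height difference. I descend and press.

```bash
python3 -m jog '[{"linear":[0.08,0,0.005],"rotation":[0,0,0],"grip":0},{"linear":[0.14,0,0.005],"rotation":[0,0,0],"grip":0},{"linear":[0.155,0,0.005],"rotation":[0,0,0],"grip":0},{"linear":[0.155,0,0.005],"rotation":[0,0,0],"grip":0}]'
python3 -m jog '[{"linear":[0.01,0,0],"rotation":[0,0,0],"grip":0},{"linear":[0.02,0,0],"rotation":[0,0,0],"grip":0},{"linear":[0.028,0,0],"rotation":[0,0,0],"grip":0},{"linear":[0.034,0,0],"rotation":[0,0,0],"grip":0},{"linear":[0.034,0,0],"rotation":[0,0,0],"grip":0},{"linear":[0.034,0,0],"rotation":[0,0,0],"grip":0}]'
```

```text
time_s: 11.95
eef_pos: [508.3, 346.4, 73.2]
ee_rot: [0.473, -0.523, 0.476, 0.525]
force: [1.0, 0.5, 0.7]
grip_width: -0.0
time_s: 12.45
eef_pos: [509.2, 346.4, 65.9]
ee_rot: [0.474, -0.524, 0.475, 0.524]
force: [-3.3, -5.2, 17.8]
grip_width: -0.002
```

```bash
python3 - <<'E'
from h import *
from rig import capture
print(pose()[0], pose()[2]["force"])
p,d=capture("side"); cv2.imwrite("pics/btn2.png",cv2.resize(p[230:310,190:290,::-1],None,fx=6,fy=6,interpolation=cv2.INTER_CUBIC))
E
python3 -m jog '[{"linear":[0.008,0,0],"rotation":[0,0,0],"grip":0},{"linear":[0.012,0,0],"rotation":[0,0,0],"grip":0},{"linear":[0.012,0,0],"rotation":[0,0,0],"grip":0}]'
```

```text
[509.21480986 346.3619547   65.86101914] [-3.32065648 -5.1786379  17.76846529]
time_s: 12.75
eef_pos: [509.3, 346.4, 65.7]
ee_rot: [-0.474, 0.525, -0.475, -0.524]
force: [-10.1, -7.3, 24.5]
grip_width: -0.002
```

View pics/btn2.png

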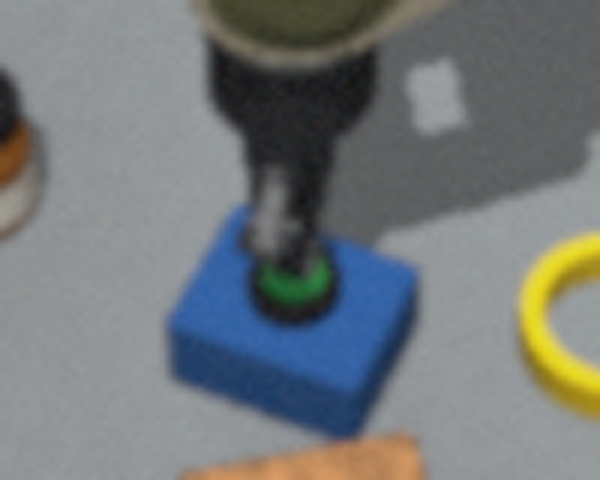

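```bash
cat >> h.py <<'E'
def green():
    from rig import capture
    for n in("side","top"):
        p,d=capture(n);P=cloud(n,d);hsv=cv2.cvtColor(p,cv2.COLOR_RGB2HSV)
        m=(hsv[...,0]>50)&(hsv[...,0]<85)&(hsv[...,1]>120)&(hsv[...,2]>60)&(abs(P[...,0]-508)<40)&(abs(P[...,1]-347)<40)&(P[...,2]<85)
        q=P[m]; print(n,len(q),np.percentile(q[:,2],[10,25,50,75,90]).round(1) if len(q) else "", q.mean(0).round(1) if len(q) else "")
E
python3 -c "
from h import *
green();print(pose()[2]['force'])"
python3 -m jog '[{"linear":[-0.01,0,0],"rotation":[0,0,0],"grip":0},{"linear":[-0.02,0,0],"rotation":[0,0,0],"grip":0}]'
python3 -c "
from h import *
green()"
python3 -m jog '[{"linear":[-0.05,0,0],"rotation":[0,0,0],"grip":0},{"linear":[-0.15,0,0],"rotation":[0,0,0],"grip":0},{"linear":[-0.25,0,0],"rotation":[0,0,0],"grip":0},{"linear":[-0.25,-0.0,0],"rotation":[0,0,0],"grip":0},{"linear":[-0.25,-0.0,0],"rotation":[0,0,0],"grip":0}]'
python3 - <<'E'
from h import *
from rig import capture
green()
p,d=capture("side"); cv2.imwrite("pics/btn3.png",cv2.resize(p[230:310,190:290,::-1],None,fx=6,fy=6,interpolation=cv2.INTER_CUBIC))
E
```

```text
side 41 [61.7 63.2 64.9 65.6 66.7] [504.  354.3  64.9]
top 0  
[-10.22230509  -6.00964776  25.00101496]
time_s: 13.02
eef_pos: [509.6, 346.6, 73.1]
ee_rot: [-0.475, 0.525, -0.474, -0.524]
force: [0.8, 0.9, 0.8]
grip_width: 0.0
side 57 [63.  66.8 69.7 72.8 74.3] [503.9 354.7  69.5]
top 0  
time_s: 13.53
eef_pos: [510.0, 346.9, 148.3]
ee_rot: [-0.475, 0.525, -0.473, -0.524]
force: [1.0, -0.3, -1.1]
grip_width: 0.003
side 105 [62.1 67.  69.9 72.4 73.6] [507.  349.   68.8]
top 0
```

View pics/btn3.png

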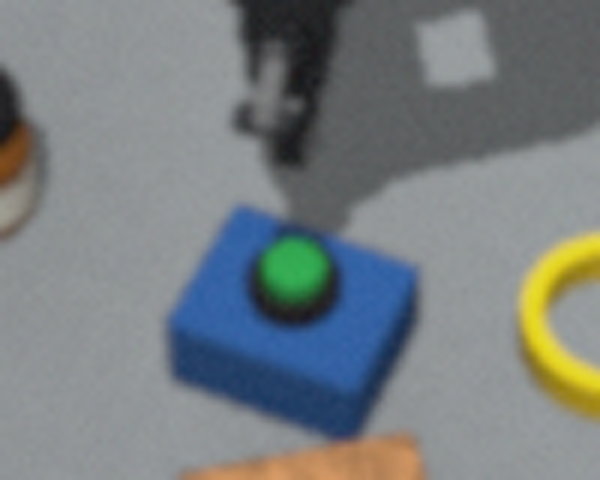

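The green face read about 65 to 66 mm under the finger and about 73 mm after release, so the button went down and came back up. One last look at the scene before I hand it in.

Run:
```python
from h import *
from rig import capture
look("11")
p,d=capture("side"); cv2.imwrite("pics/end.png",p[:,:,::-1]); print(pose()[2]["force"].round(1),pose()[2]["dq"].round(3))
```

```text
side (array([678. , -12.7]), array([ 79.2, 142.8])) yaw 0.03 case [663.  -13.1] dock frame 0.6 0.8
top (array([679.4, -14. ]), array([ 79.2, 138.4])) yaw 0.037 case [664.4 -14.5] dock frame 2.2 3.4
[-0.1  0.5 -0.5] [-0.001 -0.006 -0.005  0.001  0.003 -0.   ]
```

View pics/end.png

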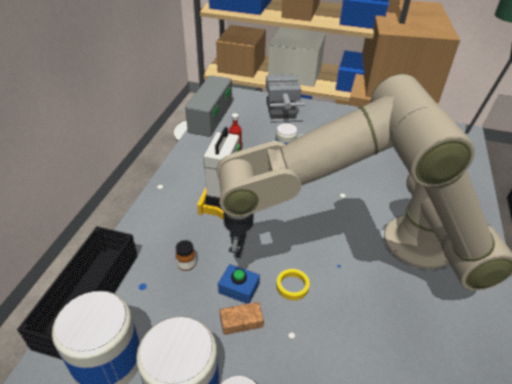

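The case at (222,150) is upright in the dock. The button at (240,276) is up, the hand hangs clear above it, and the tape, sander, jar and bottle are where they were.

```bash
python3 -c "
from rig import finish_job
print(finish_job())"
```

```text
the job is handed in; nothing more can be done
None
```

The case is home in the dock, the button was pressed and released, and the job was handed in at about 14 s; no verdict was reported.

- **Push:** I pushed the case low on its black base with the open fingertips, turning it about 0.25 rad on the way. At the stop the force rose to about 35 N with no further travel.
- **Case position:** In the last check the case stood about 1–2 mm from nominal along the dock and 1–3 mm off its middle line. Its yaw was within about 0.015 rad of the dock's.
- **Button:** I pressed with the fingers shut, to about 25 N at hard bottom. The green face went from about 66 mm pressed to about 73 mm released, so it is up again, and the hand ended 75 mm above it.
- **Bystanders:** In the last side picture the tape, sander, jar and bottle looked unmoved. The arm hid the brush, the driver and most of the tin from that view. I did not measure any bystander's position.

- **Disagreements:** The two cameras differed by 2–4 mm, mostly in y. The button top measured about 71–72 mm, not the stated 68 or so. My first approach brought joint 6 to -2.878, just short of its -2.88 limit, so I reduced the tilt before touching the case.

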